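Put the check weight away dry and bare the humidity indicator

TASK

Put the scale's check weight away: shut its hinged case inside the dry tin, then pick up the lid set by the black handle of the sealing lid (the dust cover rides on it), lower the two together onto the tin until they are fully home, and let go of the handle. Then take the dust cover alone by its neck, lift it straight off so that the sealing lid stays fully home, and finish holding the cover level in the air beside the tin, no longer over it, so that the humidity indicator can be read. Do not let the lids drop, do not part the two before the sealing lid is home, and leave the other things on the bench where they are.

Things in the scene. Friction and masses are not known exactly. Their poses are not given: they have to be found in the camera images.
- tin: White tin, open on top, fixed to the bench, 124 mm (its x) by 156 mm (its y). Origin: centre of its underside, on the bench; z up. On its foam bed, 13 mm above the bench, lie the black check-weight case (toward -y) and, upright, an aluminium desiccant cartridge (36 mm diameter, top at 49 mm, centre 50 mm toward +y).
- tin_mouth (a point): Centre of the tin's mouth, level with the top of its curled steel rim, 80.5 mm above the bench; axes as the tin's. The mouth inside the rim is 116.5 mm (x) by 148.5 mm (y), corners rounded; the rim is 5 mm thick, with a round top.
- case_hinge (a point): Middle of the case's hinge line, which runs along the tin's y; fixed in the tin at (24, -22, 32) mm of its frame. The lower shell is fixed in the tin. The upper shell (case_lid) is 72 mm from hinge to free edge, 90 mm wide (45 to either side), 16 mm thick. Shut, it reaches from the hinge toward the tin's -x, its flat outer face 48 mm above the bench.
- case_lid (a joint): Angle of the case's upper shell: 0 = shut, edges meeting all round; 1.57 = upright, its free edge 23 mm above the tin's rim, outer face toward the tin's +x; at most 1.75. A stiff hinge: it stays where it is left and yields to about 1 N at the free edge. Pushed over from behind (+x toward -x) and pressed down, it shuts.
- seal_lid: Sealing (inner) lid, loose, about 0.35 kg. Origin: centre of the underside of its aluminium flange (129 x 161 x 4 mm), which rests on the tin's rim when home; axes then as the tin's or half a turn round. Below it a rubber plug 112 x 144 mm, 10 mm deep (lowest 5 mm 107 x 139 mm) goes into the mouth. At the start it stands on its plug on the bench, origin 10 mm up, the dust cover on it.
- seal_handle (a point): Middle of the grip of the sealing lid's black bar handle, 55 mm above the lid's origin, on its z axis. The grip is 14 mm thick along the lid's x, 34 mm long along its y, 26 mm high (42 to 68 mm above the origin), on a thinner stem. Lifted here, the lid carries the dust cover along. The humidity indicator is a 32 mm disc on the flange, 52 mm along y, hidden by the cover.
- dust_cover: Dust cover (outer lid), loose, white, about 0.2 kg, 138 mm (x) by 170 mm (y). Origin: centre of the lower edge of its skirt, z up; top face 17.5 mm above it. In place on the sealing lid its origin is 1 mm above that lid's and the axes agree (2 mm sideways play). It only rests there and comes off straight upward.
- cover_neck (a point): Centre of the top edge of the dust cover's rectangular neck, 39 mm above the cover's origin. The neck has flat upright sides, 32 mm across the cover's x, 52 mm along y, 21 mm high above the top face; the slot through it is 24 x 44 mm and the sealing lid's handle stands 28 mm out of it when the cover is in place.
- tape_measure: Black tape measure, 66 x 78 x 37 mm, a bystander; origin under its centre.
- masking_tape: White masking tape roll, 92 mm diameter, 24 mm high, a bystander; origin under its centre.
- pen: Marker pen, 17 x 135 x 16 mm, a bystander; origin under its centre.
- spare_tape: Brown parcel tape roll, 78 mm diameter, 36 mm high, a bystander; origin under its centre.
- scale_corner (a point): The corner, nearest to the robot and to the bench's middle, of the parcel scale's square platform, 0.36 m above the bench. The scale and its platform take up all the room behind this point (+x) and to the right of it (-y), up to the carton on top: an arm that comes from the right has to swing past it close to its own base.

How it is judged:
On the way, in this order (a step that is already met when the one before it is completed fails the run):
1. the check-weight case is shut, its shells edge to edge (within 0.04 rad) (value of joint case_lid below 0.04 rad), for 0.2 s.
2. the lid set hangs clear in the air by the sealing lid's handle, the cover in place on it (z of seal_lid in the frame of tin above 0.0925 m and z of dust_cover in the frame of seal_lid below 0.008 m and contact force between the fingers and seal_lid above 1 N), for 0.2 s.
3. both lids are fully home on the tin and the handle is let go (z of seal_lid in the frame of tin between 0.078 and 0.083 m and horizontal distance between seal_lid and tin below 0.006 m and angle between seal_lid's own z axis and vertical below 0.04 rad and z of dust_cover in the frame of seal_lid below 0.006 m and contact force between the fingers and seal_lid below 0.2 N and value of joint case_lid below 0.04 rad), for 0.2 s.
At the end, for the whole second after the job is handed in: Case shut (0.04 rad); sealing lid home on the tin (2.5 mm in height, 6 mm sideways, 0.04 rad level); fingers hold the dust cover still, level within 0.3 rad, lower edge over 50 mm above the bench, middle over 130 mm aside of the tin's, touching neither tin nor sealing lid (value of joint case_lid below 0.04 rad and z of seal_lid in the frame of tin between 0.078 and 0.083 m and horizontal distance between seal_lid and tin below 0.006 m and angle between seal_lid's own z axis and vertical below 0.04 rad and height (world z) of dust_cover above 0.05 m and horizontal distance between dust_cover and tin above 0.13 m and angle between dust_cover's own z axis and vertical below 0.3 rad and linear speed of dust_cover below 0.05 m/s and contact force between the fingers and dust_cover above 1 N and contact force between dust_cover and seal_lid below 0.1 N and contact force between dust_cover and tin below 0.1 N); the arm keeps its last pose, push and grip.
It fails at once if the dust cover comes off the sealing lid (by more than 12 mm) while the sealing lid is not home on the tin, or the sealing lid is raised again while the cover is off (z of dust_cover in the frame of seal_lid above 0.013 m and (z of seal_lid in the frame of tin above 0.0845 m or horizontal distance between seal_lid and tin above 0.01 m)).
It fails at once if the sealing lid is dropped (linear speed of seal_lid above 0.4 m/s and contact force between the fingers and seal_lid below 0.1 N).
It fails at once if the tape measure, the pen or a tape roll is moved by more than 20 mm (distance of any of tape_measure, masking_tape, pen, spare_tape from where it was at the start of the episode above 0.02 m).
It also fails if it takes over 72 s, if anything falls off the work surface, if the arm or the gripper's body presses on something with over 40 N, if the wrist force passes 120 N, or if a joint passes its speed limit or range.

ROBOT

A 6-joint arm with a two-finger parallel gripper is mounted at the origin on a cart in front of the work surface, level with it; the furniture and walls round the work are solid. World frame = base frame: x ahead of the robot, y to its left, z up, the work surface at z = 0. Lengths are in m, angles in rad, forces in N, time in s.
With the tool pointing down it reaches from about 0.375 to 0.9 m from the base axis. Payload 3.1 kg.
Tool frame: the origin (TCP) lies between the finger pads; the fingertips stand manip.finger_overhang ahead of it and the grasp point (between the pads) lies 5 mm behind it (manip.finger_overhang is the distance from the TCP to the fingertips, in m); z points along the fingers, y is the line along which they close (so a half turn about z gives the same grasp; the last joint's range is limited). The gripper opens to 85 mm and grips with 20 to 120 N. Pads are 22 mm wide; open, the fingers measure 114 mm over their backs; the gripper's body (76 mm by 85 mm) begins 54 mm behind the grasp point. The pads swing forward as they close: fully open they stand 13 mm farther back than shut.
Start: joints at [1.004, 0.527, 1.433, -0, 1.181, -0.178], TCP at [0.237, 0.578, 0.245] pointing down, gripper open.
Joint ranges: [-3.08, 3.08], [-0.75, 2.2], [0.22, 2.44], [-1.43, 4.57], [0, 2.65], [-2.85, 2.85]. Speed limits (rad/s): [2.79, 2.79, 3.14, 3.14, 3.14, 3.14].

INTERFACE

Orientations are given as a unit quaternion [x, y, z, w].
In Python, from station import manip gives the robot as it stands.
- The arm moves only by the tool drive_tool, never from a script. Its argument "plan" is a list of rows, each a list of 7 numbers: the shift along the tool's x, y, z in m, then the turn, a rotation vector about the tool's x, y, z in degrees, then the opening, from -1 (shut) to 1 (fully open). In form: [[x, y, z, wx, wy, wz, gripper], ...]. A call has 1 to 10 rows; each row shifts and turns the commanded pose from where the row before left it, along the tool's axes as they then stand; what a row does not reach is not made up. A row lasts 1/10 s, in which the tool goes at most 50 mm and 8.59 degrees, less where a joint would pass 70% of its speed; a pose out of reach is approached as far as the arm can. A call is refused whole if a number of a shift passes 0.05 or a number of a turn 8.59, either way. A call with a gripper value outside its range is refused whole. The fingers move at their own pace and stop on an object; "newtons" is the grip in N (left out, the last holds). Time passes only in rows, so rows that do not move let the fingers close. It gives the time, the measured TCP pose, the force, the opening and the grip force at its end, in the units of the state.
- manip.sense(): the state, without advancing time (a new reading comes with each control period).
- manip.snapshot(name): name is "scene" or "side" or "wrist"; returns a dict with "image" (400x640x3 uint8, red, green, blue), "z_map" (400x640 float32, m along the optical axis (not along the pixel's ray), 0 where there is no reading), "fov_y" (degrees; the focal length in pixels is half the picture's height over the tangent of half this angle, whatever the lens; pixels are square), "cx", "cy" (the principal point, pixels), "extrinsics" (4x4, takes a point from camera to world coordinates); the wrist camera has in their place "mount" (4x4, takes a point from camera to tool coordinates, whose origin is the TCP and whose axes are the flange's). Camera axes: x right, y up, looking along -z (the intrinsics and any distortion apply to the point x, -y, -z); pixel columns grow to the right and rows downward; lengths in m; the calibration is good to about 2 mm. The wrist camera is an equidistant fisheye: a pixel r from the principal point sees the ray r / f radians off the axis. A picture is of the moment at which its call begins: read the wrist's pose just before it.
- manip.sign_off(): hands the job in; it is judged then, once.
The state is a dict: "t": time; "q": joint angles; "qd": joint speeds; "tau": joint torques, N m; "tcp_pos": TCP position; "tool_rot": TCP orientation; "force": force on the tool from outside, world axes, zero at the start; "ft_torque": the same for the moment, N m; "finger_gap": opening from 0.0 (shut) to 1.0 (fully open); "gripper_force": force on a finger pad.
Only numpy, scipy, OpenCV 4.12 (cv2) and the standard library are available. Lean on these libraries where they do the work, as an engineer would, in place of code of your own. Each camera call takes 0.05 s, during which the arm holds its last target. There are 200 camera calls.

## Working session

There is one attempt and no reset: what is moved stays moved. The work goes in short steps, Python scripts to look and compute and a tool call to move; the robot and the scene stay as the last step left them, time stands still between calls to the robot, and variables do not carry over. Pictures are saved under pics/ and viewed, at most 10 in all, crops included, and the job is handed in when it is done.

Besides the shell and the picture viewer there is one more tool, called after "Emit:" as name([rows], argument=value, ...), one row to a line, values as JSON. drive_tool: Moves the arm, as the interface text tells. Its arguments: {"type":"object","properties":{"plan":{"type":"array"},"newtons":{"type":"number"}},"required":["plan"]}

```bash
ls; mkdir -p pics
cat > h.py <<'E'
import numpy as np, cv2
from station import manip
from scipy.spatial.transform import Rotation as R
def snap(n):
    s=manip.sense(); d=manip.snapshot(n)
    if 'mount' in d:
        T=np.eye(4);T[:3,:3]=R.from_quat(s['tool_rot']).as_matrix();T[:3,3]=s['tcp_pos'];d['T']=T@d['mount']
    else: d['T']=d['extrinsics']
    d['f']=200/np.tan(np.radians(d['fov_y'])/2)
    return d
def rays(d,uv,fish=False):
    uv=np.atleast_2d(uv).astype(float);x=(uv[:,0]-d['cx'])/d['f'];y=(uv[:,1]-d['cy'])/d['f']
    if fish:
        r=np.hypot(x,y)+1e-12;v=np.c_[x/r*np.sin(r),-y/r*np.sin(r),-np.cos(r)]
    else: v=np.c_[x,-y,-np.ones_like(x)]
    return d['T'][:3,3],v@d['T'][:3,:3].T
def plane(d,uv,z,fish=False):
    o,v=rays(d,uv,fish);return o+v*((z-o[2])/v[:,2])[:,None]
def cloud(d,fish=False):
    vv,uu=np.mgrid[:400,:640];o,v=rays(d,np.c_[uu.ravel(),vv.ravel()],fish)
    z=d['z_map'].ravel()
    if fish:
        c=(v@d['T'][:3,:3])[:,2]; v=v/(-c)[:,None]
    P=o+v*z[:,None];P[z==0]=np.nan
    return P.reshape(400,640,3)
E
python3 - <<'E'
from h import *
s=manip.sense();print({k:np.round(v,3) for k,v in s.items()},manip.finger_overhang)
for n in('scene','side','wrist'):
    d=snap(n);cv2.imwrite(f'pics/{n}0.png',d['image'][...,::-1]);print(n,d['fov_y'],d['cx'],d['cy'],d['T'].round(3).tolist(),(d['z_map']>0).mean(),[k for k in d])
    np.savez(f'{n}0.npz',**d)
a=[cv2.imread(f'pics/{n}0.png') for n in('scene','side')]
E
```

```text
pics
{'t': np.float64(0.0), 'q': array([ 1.003,  0.528,  1.434, -0.   ,  1.181, -0.178]), 'qd': array([-0.001, -0.   ,  0.   ,  0.   , -0.001, -0.002]), 'tau': array([-1.0000e-03, -4.4235e+01, -1.7803e+01, -0.0000e+00,  8.0000e-03,
        0.0000e+00]), 'tcp_pos': array([0.237, 0.578, 0.244]), 'tool_rot': array([ 0.193,  0.981, -0.001, -0.   ]), 'force': array([-0.128,  0.046, -0.526]), 'ft_torque': array([ 0.015,  0.006, -0.027]), 'gripper_force': np.float64(0.0), 'finger_gap': np.float64(0.999)} 0.014
scene 49.66733571869004 315.1532613331081 199.37657553409247 [[0.834, 0.421, -0.358, 0.072], [-0.552, 0.63, -0.546, -0.643], [-0.004, 0.652, 0.758, 1.272], [0.0, 0.0, 0.0, 1.0]] 0.99596484375 ['image', 'z_map', 'fov_y', 'cx', 'cy', 'extrinsics', 'T', 'f']
side 50.339052017341814 322.4009845404145 194.6213320182115 [[0.854, 0.247, -0.458, -0.058], [-0.52, 0.436, -0.735, -0.872], [0.018, 0.865, 0.501, 0.888], [0.0, 0.0, 0.0, 1.0]] 0.99598046875 ['image', 'z_map', 'fov_y', 'cx', 'cy', 'extrinsics', 'T', 'f']
wrist 65.70646984690485 316.2140786415503 201.279969579591 [[0.379, -0.893, -0.243, 0.175], [0.925, 0.365, 0.102, 0.603], [-0.003, -0.264, 0.965, 0.373], [0.0, 0.0, 0.0, 1.0]] 0.98170703125 ['image', 'z_map', 'fov_y', 'cx', 'cy', 'mount', 'T', 'f']
```

View pics/scene0.png

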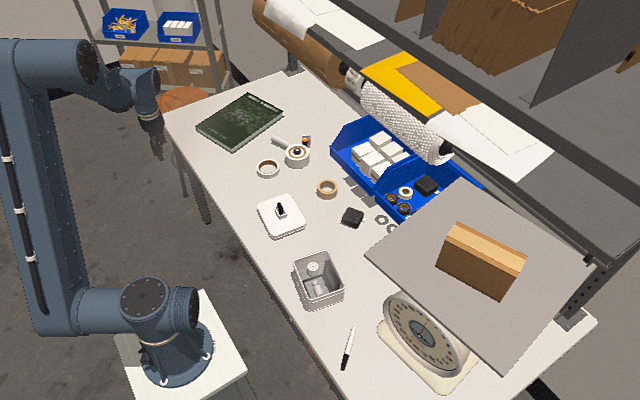

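View pics/side0.png

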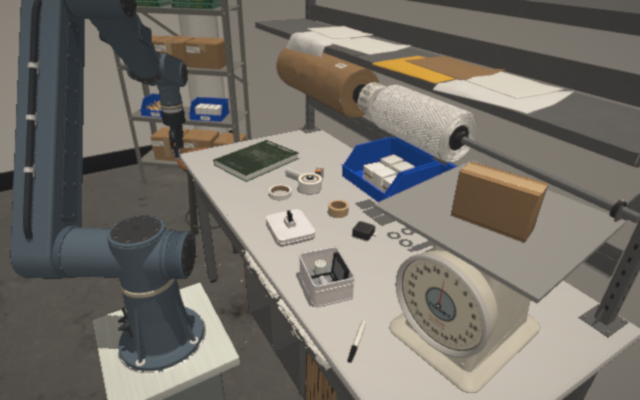

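View pics/wrist0.png

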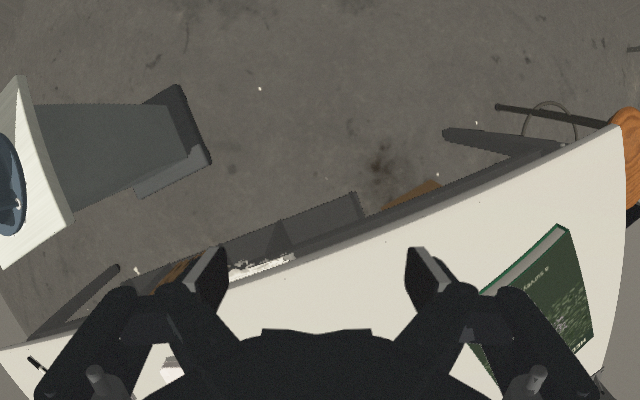

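The scene view shows the lid set at (281,215) with its black handle at (280,210), the tin at (318,280) with the case open (upright, dark at (335,265) in the side view), the pen at (348,348), the tape measure at (353,217), and the scale to the right. The wrist view shows only the bench edge. Next I measure.

```bash
cat > m.py <<'E'
from h import *
for n in('scene','side'):
    d=dict(np.load(f'{n}0.npz'));P=cloud(d);x,y,z=P[...,0],P[...,1],P[...,2]
    c=P[290,318] ; u0=[(270,370,235,325),(285,365,235,315)][n=='side']
    def sub(zl,zh,b):
        m=np.zeros(z.shape,bool);m[b[2]:b[3],b[0]:b[1]]=1
        m&=(z>zl)&(z<zh);return P[m],m
    T,m=sub(.074,.088,u0)
    # tin rim
    r=cv2.minAreaRect((T[:,:2]*1000).astype(np.float32));print(n,'rim',len(T),r,np.median(T[:,2]))
    u1=[(245,315,185,245),(255,325,200,250)][n=='side']
    L,m=sub(.020,.038,u1)
    r=cv2.minAreaRect((L[:,:2]*1000).astype(np.float32));print(n,'cover',len(L),r,np.median(L[:,2]))
    N,m=sub(.045,.055,u1);r=cv2.minAreaRect((N[:,:2]*1000).astype(np.float32));print(' neck',len(N),r)
    H,m=sub(.065,.095,u1);r=cv2.minAreaRect((H[:,:2]*1000).astype(np.float32));print(' handle',len(H),r,H[:,2].max())
    C,m=sub(.086,.13,u0);print(' caselid',len(C),C.mean(0),C.min(0),C.max(0))
    ok=(x>.1)&(x<1)&(abs(y)<.5)&(z>.012)&(z<.3)
    for a,b,nm in [((330,305),(365,385),'pen'),((330,205),(375,230),'tm'),((310,175),(345,200),'brown'),((250,150),(310,182),'white')] if n=='scene' else []:
        mm=ok[a[1]:b[1],a[0]:b[0]];Q=P[a[1]:b[1],a[0]:b[0]][mm];Q=Q[Q[:,2]<.06];print(nm,len(Q),Q.min(0).round(3),Q.max(0).round(3))
    big=ok&(z>.02);print()
d=dict(np.load('scene0.npz'));P=cloud(d);print('plat',P[[257,240,264],[370,400,385]].round(3))
for n,b in(('scene',(235,380,170,330)),('side',(245,370,190,320))):
    d=np.load(f'{n}0.npz');i=d['image'][b[2]:b[3],b[0]:b[1],::-1];cv2.imwrite(f'pics/{n}c.png',cv2.resize(i,None,fx=3.2,fy=3.2,interpolation=2))
a=cv2.imread('pics/scenec.png');b=cv2.imread('pics/sidec.png');h=500
k=np.hstack([cv2.resize(q,(400,int(q.shape[0]*400/q.shape[1])))[:400] for q in(a,b)]);cv2.imwrite('pics/both.png',k)
E
python3 m.py
```

```text
scene rim 292 ((472.0948486328125, -48.936439514160156), (161.43858337402344, 127.5667495727539), 77.49951171875) 0.07977242870567203
scene cover 1256 ((515.0452880859375, 265.0784912109375), (177.5943145751953, 140.4304656982422), 82.30182647705078) 0.02811497227252424
 neck 37 ((514.4458618164062, 263.209228515625), (53.92103576660156, 32.164493560791016), 80.23544311523438)
 handle 39 ((514.0569458007812, 262.1336669921875), (33.25016403198242, 14.018527030944824), 83.9254379272461) 0.0830944673496008
 caselid 150 [ 0.50333217 -0.08281861  0.10269731] [ 0.48882264 -0.12591804  0.08859835] [ 0.51971915 -0.03562461  0.11180507]
pen 174 [ 0.376 -0.319  0.012] [ 0.483 -0.23   0.021]
tm 311 [0.688 0.068 0.012] [0.768 0.15  0.043]
brown 248 [0.692 0.236 0.012] [0.771 0.318 0.044]
white 394 [0.554 0.441 0.012] [0.773 0.499 0.06 ]

side rim 416 ((472.6305236816406, -48.144691467285156), (162.9512481689453, 127.82964324951172), 77.07799530029297) 0.08080075479607507
side cover 995 ((515.1024780273438, 267.51361083984375), (183.16432189941406, 140.90176391601562), 83.31087493896484) 0.030857796777059132
 neck 50 ((514.8670654296875, 268.48809814453125), (59.32179260253906, 31.487810134887695), 81.85011291503906)
 handle 45 ((509.0868835449219, 153.94918823242188), (264.6994934082031, 15.16440200805664), 86.94567108154297) 0.08584909666190388
 caselid 165 [ 0.50264754 -0.0821474   0.10183249] [ 0.43431355 -0.12329625  0.08605132] [0.52050555 0.03400791 0.11101945]

plat [[ 0.51  -0.223  0.363]
 [ 0.605 -0.225  0.365]
 [ 0.528 -0.259  0.362]]
```

View pics/both.png

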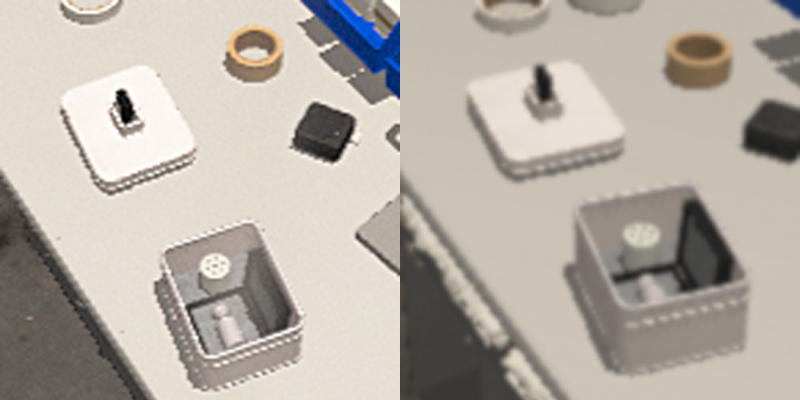

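The crop shows the lid set with its neck and handle, the open case with its upper shell upright on the tin's +x side, and the cartridge toward world +y. So the tin's yaw is about -12.7°. Next I move the wrist camera over the lid set.

Emit:
drive_tool([
  [-0.0456, -0.0185, 0, 0, 0, 0, -1],
  [-0.0456, -0.0185, 0, 0, 0, 0, -1],
  [-0.0456, -0.0185, 0, 0, 0, 0, -1],
  [-0.0456, -0.0185, 0, 0, 0, 0, -1],
  [-0.0456, -0.0185, 0, 0, 0, 0, -1],
  [-0.0456, -0.0185, 0, 0, 0, 0, -1],
  [-0.0456, -0.0185, 0, 0, 0, 0, -1],
  [-0.0456, -0.0185, 0, 0, 0, 0, -1],
  [-0.0456, -0.0185, 0, 0, 0, 0, -1],
  [-0.0456, -0.0185, 0, 0, 0, 0, -1],
])

```text
t: 1.15
tcp_pos: [0.5897, 0.2326, 0.245]
tool_rot: [0.193, 0.981, -0.0, -0.0]
force: [1.0, 1.0, 0.1]
finger_gap: -0.002
gripper_force: 0.0
```

Emit:
drive_tool([
  [0, 0, 0, 0, 0, 0, -1],
  [0, 0, 0, 0, 0, 0, -1],
  [0, 0, 0, 0, 0, 0, -1],
])

```text
t: 1.45
tcp_pos: [0.5875, 0.2348, 0.2448]
tool_rot: [0.193, 0.981, -0.0, -0.001]
force: [-0.2, 0.2, 0.7]
finger_gap: 0.002
gripper_force: 0.0
```

Run:
```python
from h import *
d=snap('wrist');np.savez('w1.npz',**d);cv2.imwrite('pics/w1.png',d['image'][...,::-1]);print(manip.sense()['tcp_pos'])
P=cloud(d,True);z=P[...,2]
for a,b in((.022,.036),(.045,.056),(.072,.085)):
    m=(z>a)&(z<b)&(abs(P[...,0]-.515)<.12)&(abs(P[...,1]-.265)<.12)
    mm=cv2.morphologyEx(m.astype(np.uint8),cv2.MORPH_OPEN,np.ones((3,3)));Q=P[mm>0]
    if len(Q):print(len(Q),np.median(Q[:,2]),cv2.minAreaRect((Q[:,:2]*1000).astype(np.float32)))
```

```text
[0.58734872 0.23527517 0.24501647]
16361 0.02880224519471941 ((514.012451171875, 266.78851318359375), (171.32138061523438, 139.13682556152344), 82.14892578125)
542 0.04982684970551726 ((513.96533203125, 266.60040283203125), (52.45912551879883, 33.079830169677734), 81.12340545654297)
488 0.07774991843860948 ((514.3214721679688, 266.7951965332031), (34.2417106628418, 14.326040267944336), 80.77433776855469)
```

View pics/w1.png

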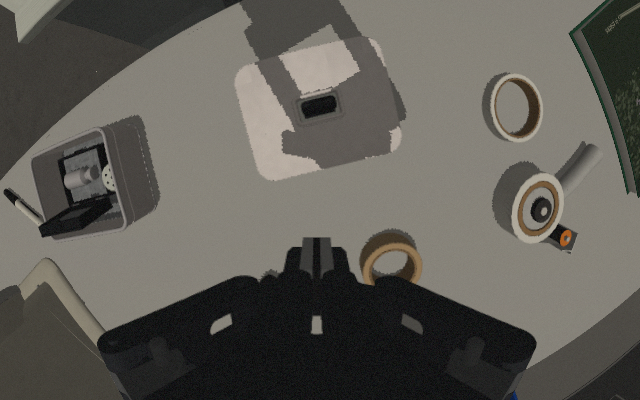

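The wrist view shows the cover centred near (320,108) with the handle at (319,105), and the tin at (90,180) with the shell upright. The lid set is at (0.514, 0.267) with its y axis at 82°. Now the tin.

Emit:
drive_tool([
  [0, 0, 0, 0, 0, -4.8, -1],
  [0, 0, 0, 0, 0, -4.8, -1],
  [-0.0049, -0.0431, 0, 0, 0, 0, -1],
  [-0.0049, -0.0431, 0, 0, 0, 0, -1],
  [-0.0049, -0.0431, 0, 0, 0, 0, -1],
  [-0.0049, -0.0431, 0, 0, 0, 0, -1],
  [-0.0049, -0.0431, 0, 0, 0, 0, -1],
  [-0.0049, -0.0431, 0, 0, 0, 0, -1],
  [-0.0049, -0.0431, 0, 0, 0, 0, -1],
  [0, 0, 0, 0, 0, 0, -1],
])

```text
t: 2.5
tcp_pos: [0.5557, -0.0709, 0.2457]
tool_rot: [0.112, 0.994, -0.001, 0.0]
force: [0.0, -0.1, 0.1]
finger_gap: 0.003
gripper_force: 0.0
```

Emit:
drive_tool([
  [0, 0, 0, 0, 0, 0, -1],
  [0, 0, 0, 0, 0, 0, -1],
  [0, 0, 0, 0, 0, 0, -1],
])

```text
t: 2.8
tcp_pos: [0.5559, -0.0656, 0.2454]
tool_rot: [0.109, 0.994, 0.0, -0.0]
force: [0.3, 0.0, -0.0]
finger_gap: -0.002
gripper_force: 0.0
```

Run:
```python
from h import *
d=snap('wrist');np.savez('w2.npz',**d);cv2.imwrite('pics/w2.png',d['image'][...,::-1]);s=manip.sense();print(s['tcp_pos'],s['tool_rot'])
P=cloud(d,True);z=P[...,2]
near=(abs(P[...,0]-.472)<.11)&(abs(P[...,1]+.0485)<.12)
m=(z>.074)&(z<.087)&near
mm=cv2.morphologyEx(m.astype(np.uint8),cv2.MORPH_CLOSE,np.ones((3,3)));n,l,st,_=cv2.connectedComponentsWithStats(mm)
k=1+st[1:,4].argmax();Q=P[(l==k)&m];print(st[k],len(Q),np.median(Q[:,2]));r=cv2.minAreaRect((Q[:,:2]*1000).astype(np.float32));print(r)
c=np.array([.472,-.0485]);a=np.radians(r[2]-90);Rm=np.array([[np.cos(a),-np.sin(a)],[np.sin(a),np.cos(a)]])
q=P[...,:2]@Rm-np.array(r[0])/1000@Rm
m=(z>.088)&near;t=np.c_[q[m],z[m]];print('lid top tin frame',t.min(0).round(3),t.max(0).round(3),np.median(t,0).round(3))
m=(z>.045)&(z<.053)&near&(q[...,1]>.025);t=q[m];print('cart',t.min(0),t.max(0))
# rim inner extents by percentiles
t=Q[:,:2]@Rm-np.array(r[0])/1000@Rm
for i in(0,1):
    o=abs(t[:,1-i])<.04;v=t[o,i]
    print(i,[np.percentile(v[v<0],[1,50,99]).round(4),np.percentile(v[v>0],[1,50,99]).round(4)])
```

```text
[ 0.55594646 -0.06575727  0.24534125] [ 1.09068029e-01  9.94034275e-01  1.24622293e-04 -9.51841651e-05]
[ 233   34  166  131 2730] 2707 0.0803429603009192
((470.610595703125, -47.81632995605469), (159.33291625976562, 126.61519622802734), 77.43428802490234)
lid top tin frame [ 0.027 -0.067  0.089] [0.099 0.064 0.337] [0.076 0.    0.313]
cart [-0.06016347  0.02515756] [0.06021315 0.07625837]
0 [array([-0.0629, -0.0599, -0.0576]), array([0.0588, 0.0608, 0.0629])]
1 [array([-0.0791, -0.0762, -0.0738]), array([0.0739, 0.0761, 0.0792])]
```

View pics/w2.png

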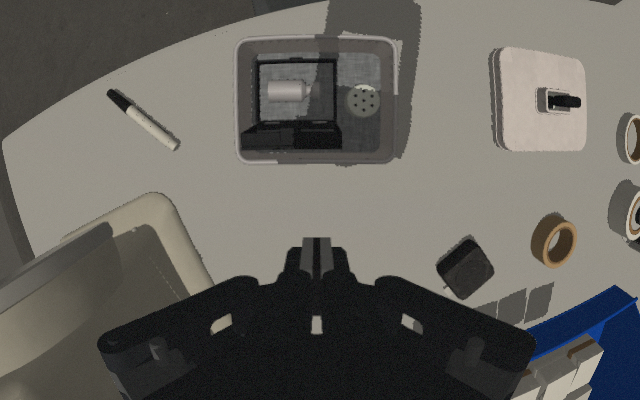

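Tin is at (0.4706, -0.0478) with its y axis at 77.4°. The view shows the tin at (317,100), the upright shell at (290,135) nearest the gripper and the cartridge at (363,97). Next I push the shell over.

Emit:
drive_tool([
  [0, -0.006, 0.035, 0, 0, 0, -1],
  [0, -0.006, 0.035, 0, 0, 0, -1],
  [0, -0.006, 0.035, 0, 0, 0, -1],
  [0, -0.005, 0.034, 0, 0, 0, -1],
  [0, 0, 0, 0, 0, 0, -1],
  [0, 0, 0, 0, 0, 0, -1],
])

```text
t: 3.45
tcp_pos: [0.551, -0.0892, 0.1063]
tool_rot: [0.11, 0.994, 0.0, -0.001]
force: [0.0, 0.3, 0.9]
finger_gap: -0.0
gripper_force: 0.0
```

Emit:
drive_tool([
  [0.0145, 0, 0, 0, 0, 0, -1],
  [0.0145, 0, 0, 0, 0, 0, -1],
  [0.0145, 0, 0, 0, 0, 0, -1],
  [0.0145, 0, 0, 0, 0, 0, -1],
  [0.0145, 0, 0, 0, 0, 0, -1],
  [0.0145, 0, 0, 0, 0, 0, -1],
  [0, 0, 0, 0, 0, 0, -1],
  [0, 0, 0, 0, 0, 0, -1],
])

```text
t: 4.25
tcp_pos: [0.4677, -0.0711, 0.108]
tool_rot: [0.11, 0.994, -0.001, 0.002]
force: [-0.5, -0.7, -0.3]
finger_gap: -0.002
gripper_force: 0.0
```

Emit:
drive_tool([
  [0.0042, 0, 0.006, 0, 0, 0, -1],
  [0.0042, 0, 0.006, 0, 0, 0, -1],
  [0.0042, 0, 0.006, 0, 0, 0, -1],
  [0.0042, 0, 0.006, 0, 0, 0, -1],
  [0.0042, 0, 0.006, 0, 0, 0, -1],
  [0.0042, 0, 0.006, 0, 0, 0, -1],
  [0, 0, 0, 0, 0, 0, -1],
  [0, 0, 0, 0, 0, 0, -1],
])

```text
t: 5.05
tcp_pos: [0.4411, -0.0653, 0.07]
tool_rot: [0.11, 0.994, 0.0, -0.001]
force: [-1.5, 0.3, 0.8]
finger_gap: 0.003
gripper_force: 0.0
```

Emit:
drive_tool([
  [0, 0, 0.003, 0, 0, 0, -1],
  [0, 0, 0.003, 0, 0, 0, -1],
  [0, 0, 0.002, 0, 0, 0, -1],
  [0, 0, 0.002, 0, 0, 0, -1],
  [0, 0, 0, 0, 0, 0, -1],
  [0, 0, 0, 0, 0, 0, -1],
])

```text
t: 5.65
tcp_pos: [0.4413, -0.0653, 0.0618]
tool_rot: [0.11, 0.994, -0.0, 0.0]
force: [-2.9, 0.1, 17.9]
finger_gap: -0.001
gripper_force: 8.8
```

Emit:
drive_tool([
  [0, 0, -0.04, 0, 0, 0, -1],
  [0, 0, -0.045, 0, 0, 0, -1],
  [-0.03, 0, -0.038, 0, 0, 0, -1],
  [-0.04, 0, -0.03, 0, 0, 0, -1],
  [-0.04, 0, -0.03, 0, 0, 0, -1],
  [0, 0, 0, 0, 0, 0, -1],
  [0, 0, 0, 0, 0, 0, -1],
  [0, 0, 0, 0, 0, 0, -1],
])

```text
t: 6.45
tcp_pos: [0.5467, -0.0888, 0.2419]
tool_rot: [0.11, 0.994, 0.001, -0.002]
force: [-0.9, 0.2, -0.0]
finger_gap: 0.0
gripper_force: 0.0
```

Run:
```python
from h import *
d=snap('wrist');s=manip.sense();print(s['tcp_pos'],s['tool_rot'])
P=cloud(d,True);z=P[...,2]
a=np.radians(-12.57);Rm=np.array([[np.cos(a),-np.sin(a)],[np.sin(a),np.cos(a)]])
q=(P[...,:2]-[.4706,-.0478])@Rm
m=(q[...,0]>-.044)&(q[...,0]<.02)&(q[...,1]>-.062)&(q[...,1]<.018)&(z<.12)
A=np.c_[q[m],np.ones(m.sum())];print(m.sum(),np.linalg.lstsq(A,z[m],rcond=None)[0],z[m].mean())
near=(abs(q[...,0])<.08)&(abs(q[...,1])<.09);m=(z>.074)&(z<.087)&near
Q=P[m];print(cv2.minAreaRect((Q[:,:2]*1000).astype(np.float32)))
# lid too
for a,b in((.022,.036),(.072,.085)):
    m=(z>a)&(z<b)&(abs(P[...,0]-.514)<.1)&(abs(P[...,1]-.267)<.1)
    mm=cv2.morphologyEx(m.astype(np.uint8),cv2.MORPH_OPEN,np.ones((3,3)));Q=P[mm>0];print(len(Q),cv2.minAreaRect((Q[:,:2]*1000).astype(np.float32)))
```

```text
[ 0.54653286 -0.08872399  0.24167854] [ 1.10404412e-01  9.93883863e-01  5.78734485e-04 -2.32325433e-03]
4676 [ 0.00106173 -0.00113142  0.04874609] 0.04875854911376228
((470.49517822265625, -48.14380645751953), (158.7173614501953, 127.46516418457031), 77.91294860839844)
6995 ((513.7713012695312, 266.1605224609375), (171.59596252441406, 138.50790405273438), 81.9067611694336)
172 ((513.7216796875, 265.1741027832031), (33.43922424316406, 12.928680419921875), 85.7105712890625)
```

Case is shut flat: the face sits at 48.8 mm with no slope. Now to the lid set, with the tool turned so the fingers close along the lid's x.

Emit:
drive_tool([
  [0.0135, 0.0425, 0, 0, 0, 0, 0],
  [0.0135, 0.0425, 0, 0, 0, 0, 0],
  [0.0135, 0.0425, 0, 0, 0, 0, 0],
  [0.0135, 0.0425, 0, 0, 0, 0, 0],
  [0.0135, 0.0425, 0, 0, 0, 0, 0],
  [0.0135, 0.0425, 0, 0, 0, 0, 0],
  [0.0135, 0.0425, 0, 0, 0, 0, 0],
  [0.0135, 0.0425, 0, 0, 0, 0, 0],
])

```text
t: 7.3
tcp_pos: [0.5158, 0.2671, 0.2419]
tool_rot: [0.11, 0.994, -0.001, -0.002]
force: [0.5, 0.7, 0.4]
finger_gap: 0.499
gripper_force: 0.0
```

Emit:
drive_tool([
  [0, 0, 0, 0, 0, 8.56, 0],
  [0, 0, 0, 0, 0, 8.56, 0],
  [0, 0, 0, 0, 0, 8.56, 0],
  [0, 0, 0, 0, 0, 8.56, 0],
  [0, 0, 0, 0, 0, 8.56, 0],
  [0, 0, 0, 0, 0, 8.56, 0],
  [0, 0, 0, 0, 0, 8.56, 0],
  [0, 0, 0, 0, 0, 8.56, 0],
  [0, 0, 0, 0, 0, 8.56, 0],
  [0, 0, 0, 0, 0, 8.56, 0],
])

```text
t: 8.3
tcp_pos: [0.5161, 0.2652, 0.2418]
tool_rot: [0.758, 0.652, -0.002, -0.001]
force: [0.5, 0.6, 0.1]
finger_gap: 0.502
gripper_force: 0.0
```

Emit:
drive_tool([
  [0, 0, 0, 0, 0, 0, 0],
  [0, 0, 0, 0, 0, 0, 0],
  [0, 0, 0, 0, 0, 0, 0],
])

```text
t: 8.6
tcp_pos: [0.5174, 0.2657, 0.2428]
tool_rot: [0.756, 0.655, -0.001, -0.0]
force: [-0.3, -0.6, 0.0]
finger_gap: 0.499
gripper_force: 0.0
```

```bash
cat > lid.py <<'E'
from h import *
d=snap('wrist');s=manip.sense();Rt=R.from_quat(s['tool_rot']).as_matrix();print(s['tcp_pos'],s['q'].round(3),'yaw',np.degrees(np.arctan2(Rt[1,1],Rt[0,1])))
P=cloud(d,True);z=P[...,2];cv2.imwrite('pics/w3.png',d['image'][...,::-1])
for a,b in((.022,.036),(.045,.056),(.072,.085)):
    m=(z>a)&(z<b)&(abs(P[...,0]-.514)<.1)&(abs(P[...,1]-.267)<.1)
    mm=cv2.morphologyEx(m.astype(np.uint8),cv2.MORPH_OPEN,np.ones((3,3)));Q=P[mm>0]
    if len(Q)<20:continue
    r=cv2.minAreaRect((Q[:,:2]*1000).astype(np.float32));print(len(Q),r,'in tool',Rt.T@(np.r_[np.array(r[0])/1000,.06]-s['tcp_pos']))
E
python3 lid.py
```

```text
[0.51763823 0.26572284 0.24295734] [ 0.282  0.472  1.545 -0.     1.125  0.425] yaw -8.185235579951375
15419 ((514.0375366210938, 266.4331359863281), (169.71693420410156, 139.1602325439453), 82.06907653808594) in tool [ 0.00025983 -0.00351776  0.18296014]
488 ((513.7433471679688, 266.77813720703125), (51.397789001464844, 32.44060134887695), 82.34815979003906) in tool [ 0.00055943 -0.00385807  0.18296031]
456 ((513.742431640625, 267.3638610839844), (32.91883850097656, 12.909750938415527), 81.9571762084961) in tool [ 0.00113906 -0.00394237  0.18296015]
```

Emit:
drive_tool([
  [0.0008, -0.0039, 0, 0, 0, -0.2, 0],
  [0, 0, 0.04, 0, 0, 0, 0],
  [0, 0, 0.04, 0, 0, 0, 0],
  [0, 0, 0.04, 0, 0, 0, 0],
  [0, 0, 0.03, 0, 0, 0, 0],
  [0, 0, 0.015, 0, 0, 0, 0],
  [0, 0, 0.01, 0, 0, 0, 0],
  [0, 0, 0, 0, 0, 0, 0],
  [0, 0, 0, 0, 0, 0, 0],
])

```text
t: 9.55
tcp_pos: [0.5148, 0.2675, 0.0689]
tool_rot: [0.755, 0.656, 0.001, 0.0]
force: [0.3, 1.4, -0.1]
finger_gap: 0.501
gripper_force: 0.0
```

Emit:
drive_tool([
  [0, 0, 0, 0, 0, 0, -1],
  [0, 0, 0, 0, 0, 0, -1],
  [0, 0, 0, 0, 0, 0, -1],
  [0, 0, 0, 0, 0, 0, -1],
  [0, 0, 0, 0, 0, 0, -1],
  [0, 0, 0, 0, 0, 0, -1],
], newtons=70)

```text
t: 10.15
tcp_pos: [0.515, 0.2675, 0.0697]
tool_rot: [0.755, 0.656, 0.001, 0.0]
force: [-0.6, 0.5, 6.7]
finger_gap: 0.141
gripper_force: 71.3
```

Emit:
drive_tool([
  [0, 0, -0.005, 0, 0, 0, -1],
  [0, 0, -0.012, 0, 0, 0, -1],
  [0, 0, -0.02, 0, 0, 0, -1],
  [0, 0, -0.025, 0, 0, 0, -1],
  [0, 0, -0.025, 0, 0, 0, -1],
  [0, 0, -0.025, 0, 0, 0, -1],
  [0, 0, -0.02, 0, 0, 0, -1],
  [0, 0, -0.01, 0, 0, 0, -1],
  [0, 0, 0, 0, 0, 0, -1],
  [0, 0, 0, 0, 0, 0, -1],
])

```text
t: 11.15
tcp_pos: [0.5135, 0.2669, 0.2096]
tool_rot: [0.755, 0.656, -0.001, -0.0]
force: [0.0, 0.7, -4.9]
finger_gap: 0.147
gripper_force: 69.8
```

```bash
cat > hold.py <<'E'
from h import *
s=manip.sense();d=snap('wrist');Rt=R.from_quat(s['tool_rot']).as_matrix()
print(s['t'],s['tcp_pos'].round(4),'yaw',np.degrees(np.arctan2(Rt[1,1],Rt[0,1])),'tilt',Rt[:,2].round(4),s['force'],s['finger_gap'])
P=(cloud(d,True)-s['tcp_pos'])@Rt
z=P[...,2];cv2.imwrite('pics/hold.png',d['image'][...,::-1])
m=(z>.028)&(z<.045)&(abs(P[...,0])<.12)&(abs(P[...,1])<.1)
mm=cv2.morphologyEx(m.astype(np.uint8),cv2.MORPH_OPEN,np.ones((5,5)));Q=P[mm>0];Q=Q[np.abs(Q[:,2]-np.median(Q[:,2]))<.006]
A=np.c_[Q[:,:2],np.ones(len(Q))];print('plane tool',np.linalg.lstsq(A,Q[:,2],rcond=None)[0])
print('cover in tool',len(Q),cv2.minAreaRect((Q[:,:2]*1000).astype(np.float32)),Q.min(0),Q.max(0))
E
python3 hold.py
```

```text
11.15 [0.5135 0.2669 0.2096] yaw -8.078904991829559 tilt [-1.8e-03 -6.0e-04 -1.0e+00] [ 0.03230679  0.6552229  -4.94831333] 0.146708279455121
plane tool [0.00226627 0.00046542 0.04079325]
cover in tool 38041 ((4.726799011230469, -0.0800933837890625), (159.122802734375, 139.5688934326172), 0.0032154719810932875) [-0.07483464 -0.06986473  0.03490127] [0.08429071 0.06970496 0.04472703]
```

View pics/hold.png

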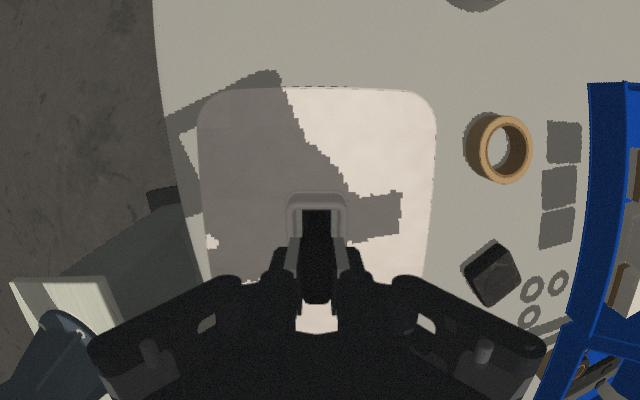

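Held level; the view shows the cover centred at (316,180), the neck at (316,210) and the lid set hanging by the handle. Carry it over the tin.

Emit:
drive_tool([
  [0, 0, 0, 0, 0, 2.2, -1],
  [0, 0, 0, 0, 0, 2.2, -1],
  [-0.03, 0.0025, 0, 0, 0, 0, -1],
  [-0.0409, 0.0033, 0, 0, 0, 0, -1],
  [-0.0409, 0.0033, 0, 0, 0, 0, -1],
  [-0.0409, 0.0033, 0, 0, 0, 0, -1],
  [-0.0409, 0.0034, 0, 0, 0, 0, -1],
  [-0.0409, 0.0034, 0, 0, 0, 0, -1],
  [-0.0409, 0.0034, 0, 0, 0, 0, -1],
  [-0.0413, 0.0034, 0, 0, 0, 0, -1],
])

```text
t: 12.2
tcp_pos: [0.4701, -0.0489, 0.2092]
tool_rot: [0.78, 0.626, -0.001, -0.001]
force: [0.1, -0.9, -5.0]
finger_gap: 0.143
gripper_force: 69.7
```

Emit:
drive_tool([
  [0, 0, 0, 0, 0, 0, -1],
  [0, 0, 0, 0, 0, 0, -1],
  [0, 0, 0, 0, 0, 0, -1],
  [0, 0, 0, 0, 0, 0, -1],
])

```text
t: 12.6
tcp_pos: [0.4709, -0.0463, 0.2099]
tool_rot: [0.779, 0.627, -0.0, -0.001]
force: [-0.2, 0.4, -4.8]
finger_gap: 0.149
gripper_force: 69.6
```

```bash
cat > al.py <<'E'
from h import *
s=manip.sense();Rt=R.from_quat(s['tool_rot']).as_matrix()
print(s['t'],s['tcp_pos'].round(4),'yaw',np.degrees(np.arctan2(Rt[1,1],Rt[0,1])),Rt[:,2].round(4),s['force'],s['q'].round(3))
print('to tin in tool',Rt.T@(np.array([.4706,-.048,.1393])-s['tcp_pos']))
E
python3 al.py; python3 hold.py
python3 - <<'E'
from h import *
d=snap('scene');cv2.imwrite('pics/s3.png',cv2.resize(d['image'][170:330,220:400,::-1],None,fx=3.5,fy=3.5))
E
```

```text
12.6 [ 0.4709 -0.0463  0.2099] yaw -12.373482828891088 [-1.2e-03  7.0e-04 -1.0e+00] [-0.16753066  0.41824711 -4.83225237] [-0.335  0.379  1.842  0.     0.922 -0.119]
to tin in tool [-0.00173218  0.00013493  0.070578  ]
12.6 [ 0.4709 -0.0463  0.2099] yaw -12.373482828891088 tilt [-1.2e-03  7.0e-04 -1.0e+00] [-0.16753066  0.41824711 -4.83225237] 0.14894602717955358
plane tool [0.01086614 0.00056109 0.04077682]
cover in tool 37233 ((3.9521331787109375, -0.5195083618164062), (156.24966430664062, 139.0734100341797), 0.14537467062473297) [-0.0741687  -0.07011611  0.03513108] [0.0820046  0.06907807 0.04476994]
```

Emit:
drive_tool([
  [-0.0017, 0.0001, 0, 0, 0, 0, -1],
  [0, 0, 0.015, 0, 0, 0, -1],
  [0, 0, 0.015, 0, 0, 0, -1],
  [0, 0, 0.013, 0, 0, 0, -1],
  [0, 0, 0.008, 0, 0, 0, -1],
  [0, 0, 0.003, 0, 0, 0, -1],
  [0, 0, 0.002, 0, 0, 0, -1],
  [0, 0, 0, 0, 0, 0, -1],
  [0, 0, 0, 0, 0, 0, -1],
])

```text
t: 13.6
tcp_pos: [0.4714, -0.0494, 0.1548]
tool_rot: [0.78, 0.626, 0.0, 0.0]
force: [0.0, 0.6, -5.9]
finger_gap: 0.147
gripper_force: 69.7
```

```bash
python3 al.py
```

```text
13.6 [ 0.4714 -0.0494  0.1548] yaw -12.475309586122645 [ 1.1e-03 -4.0e-04 -1.0e+00] [ 0.02058879  0.61529213 -5.94213382] [-0.341  0.474  1.894 -0.     0.773 -0.123]
to tin in tool [ 0.00122117 -0.00108211  0.0154609 ]
```

Emit:
drive_tool([
  [0.0006, -0.0005, 0.003, 0, 0, 0, -1],
  [0, 0, 0.003, 0, 0, 0, -1],
  [0, 0, 0.002, 0, 0, 0, -1],
  [0, 0, 0.002, 0, 0, 0, -1],
  [0, 0, 0, 0, 0, 0, -1],
])

```text
t: 14.1
tcp_pos: [0.4704, -0.0486, 0.144]
tool_rot: [0.78, 0.626, -0.0, -0.0]
force: [0.2, -0.4, -4.8]
finger_gap: 0.143
gripper_force: 69.6
```

Emit:
drive_tool([
  [0, 0, 0.001, 0, 0, 0, -1],
  [0, 0, 0.001, 0, 0, 0, -1],
  [0, 0, 0.001, 0, 0, 0, -1],
  [0, 0, 0.001, 0, 0, 0, -1],
  [0, 0, 0, 0, 0, 0, -1],
])

```text
t: 14.6
tcp_pos: [0.4707, -0.0487, 0.1405]
tool_rot: [0.78, 0.626, 0.0, 0.0]
force: [-0.5, 0.3, -1.0]
finger_gap: 0.146
gripper_force: 70.3
```

Contact is starting; press it gently.

Emit:
drive_tool([
  [0, 0, 0.001, 0, 0, 0, -1],
  [0, 0, 0.001, 0, 0, 0, -1],
  [0, 0, 0.001, 0, 0, 0, -1],
  [0, 0, 0, 0, 0, 0, -1],
  [0, 0, 0, 0, 0, 0, -1],
])

```text
t: 15.1
tcp_pos: [0.4707, -0.0489, 0.1401]
tool_rot: [0.78, 0.626, 0.0, 0.001]
force: [-6.6, -0.9, 22.2]
finger_gap: 0.146
gripper_force: 73.5
```

```bash
python3 al.py; python3 hold.py
```

```text
15.1 [ 0.4707 -0.0489  0.1401] yaw -12.465916524310643 [ 0.0014 -0.001  -1.    ] [-6.62706434 -0.90555586 22.18591967] [-3.400e-01  5.000e-01  1.908e+00 -1.000e-03  7.320e-01 -1.220e-01]
to tin in tool [ 0.00087637 -0.00027172  0.00077945]
15.1 [ 0.4707 -0.0489  0.1401] yaw -12.465916524310643 tilt [ 0.0014 -0.001  -1.    ] [-6.62706434 -0.90555586 22.18591967] 0.14564402866930753
plane tool [0.00117071 0.0012165  0.04070191]
cover in tool 37405 ((3.8614959716796875, -1.0743789672851562), (157.0442657470703, 138.99365234375), 0.2217908650636673) [-0.07467026 -0.07060018  0.03474513] [0.08248398 0.06861006 0.0446367 ]
```

Emit:
drive_tool([
  [0, 0, -0.002, 0, 0, 0, -1],
  [0, 0, 0, 0, 0, 0, 0.4],
  [0, 0, 0, 0, 0, 0, 0.4],
  [0, 0, 0, 0, 0, 0, 0.4],
  [0, 0, 0, 0, 0, 0, 0.4],
  [0, 0, 0, 0, 0, 0, 0.4],
  [0, 0, 0, 0, 0, 0, 0.4],
])

```text
t: 15.85
tcp_pos: [0.4706, -0.0486, 0.1391]
tool_rot: [0.78, 0.626, -0.0, -0.0]
force: [0.1, 0.0, 0.3]
finger_gap: 0.699
gripper_force: 0.0
```

```bash
python3 al.py; python3 hold.py
python3 - <<'E'
from h import *
s=manip.sense();Rt=R.from_quat(s['tool_rot']).as_matrix()
for n in('scene','side'):
    d=snap(n);P=cloud(d);z=P[...,2]
    q=(P-s['tcp_pos'])@Rt
    for a,b in((.034,.049),(.015,.026)):
        m=(q[...,2]>a)&(q[...,2]<b)&(abs(q[...,0])<.1)&(abs(q[...,1])<.085);Q=q[m];print(n,len(Q),np.median(z[m]),cv2.minAreaRect((Q[:,:2]*1000).astype(np.float32)))
E
```

```text
15.85 [ 0.4706 -0.0486  0.1391] yaw -12.47587757114674 [-2.e-04  0.e+00 -1.e+00] [0.12956639 0.0031255  0.29594111] [-0.34   0.503  1.907 -0.     0.732 -0.122]
to tin in tool [ 0.00058468 -0.00016996 -0.00016982]
15.85 [ 0.4706 -0.0486  0.1391] yaw -12.47587757114674 tilt [-2.e-04  0.e+00 -1.e+00] [0.12956639 0.0031255  0.29594111] 0.6991256331728316
plane tool [ 0.00135346 -0.00101251  0.03973716]
cover in tool 40630 ((2.3019790649414062, -0.44814300537109375), (139.65426635742188, 159.03067016601562), 89.90431213378906) [-0.07714136 -0.07034414  0.0338031 ] [0.08188928 0.06934082 0.04403386]
scene 1500 0.09920186989112556 ((-6.8555145263671875, 0.31166839599609375), (170.39071655273438, 139.05836486816406), 0.49359872937202454)
scene 63 0.11869945028394091 ((-4.642610549926758, 0.5138797760009766), (32.6568717956543, 52.78105163574219), 89.73407745361328)
side 1570 0.10090657319746837 ((-3.2750091552734375, 0.6846237182617188), (176.26510620117188, 140.7652130126953), 0.5380840301513672)
side 83 0.11988051938929134 ((-3.4728775024414062, -1.9696063995361328), (31.36091423034668, 54.84015655517578), 84.01868438720703)
```

View pics/hold.png

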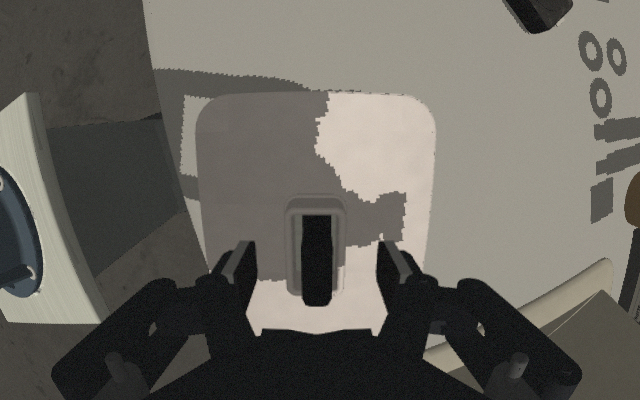

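Home and level: the cover top is at 99.3 mm, and the view shows the neck at (316,250) between the open fingers. Now grip the neck.

Emit:
drive_tool([
  [-0.001, 0, 0.008, 0, 0, 0, 0.4],
  [-0.001, 0, 0.008, 0, 0, 0, 0.4],
  [0, 0, 0.006, 0, 0, 0, 0.4],
  [0, 0, 0.003, 0, 0, 0, 0.4],
  [0, 0, 0, 0, 0, 0, 0.4],
])

```text
t: 16.5
tcp_pos: [0.4698, -0.0504, 0.1136]
tool_rot: [0.78, 0.626, -0.0, -0.001]
force: [0.3, 0.4, -0.2]
finger_gap: 0.704
gripper_force: 0.0
```

Emit:
drive_tool([
  [0, 0, 0, 0, 0, 0, -1],
  [0, 0, 0, 0, 0, 0, -1],
  [0, 0, 0, 0, 0, 0, -1],
  [0, 0, 0, 0, 0, 0, -1],
  [0, 0, 0, 0, 0, 0, -1],
  [0, 0, 0, 0, 0, 0, -1],
], newtons=50)

```text
t: 17.1
tcp_pos: [0.4704, -0.0506, 0.1147]
tool_rot: [0.78, 0.626, 0.0, 0.0]
force: [-0.2, -0.1, 5.0]
finger_gap: 0.364
gripper_force: 50.0
```

Emit:
drive_tool([
  [0, 0, -0.003, 0, 0, 0, -1],
  [0, 0, -0.005, 0, 0, 0, -1],
  [0, 0, -0.007, 0, 0, 0, -1],
  [0, 0, -0.01, 0, 0, 0, -1],
  [0, 0, -0.01, 0, 0, 0, -1],
  [0, 0, 0, 0, 0, 0, -1],
  [0, 0, 0, 0, 0, 0, -1],
])

```text
t: 17.8
tcp_pos: [0.4705, -0.0506, 0.1499]
tool_rot: [0.78, 0.626, 0.0, 0.001]
force: [-0.3, 0.8, -2.3]
finger_gap: 0.364
gripper_force: 49.8
```

Emit:
drive_tool([
  [0, 0, -0.01, 0, 0, 0, -1],
  [0, 0, -0.02, 0, 0, 0, -1],
  [0, 0, -0.02, 0, 0, 0, -1],
  [0, 0, -0.02, 0, 0, 0, -1],
  [0, 0, -0.02, 0, 0, 0, -1],
  [0, 0, -0.01, 0, 0, 0, -1],
  [0, 0, 0, 0, 0, 0, -1],
])

```text
t: 18.5
tcp_pos: [0.4709, -0.0508, 0.2506]
tool_rot: [0.78, 0.626, 0.001, 0.001]
force: [-0.1, 0.6, -2.1]
finger_gap: 0.365
gripper_force: 49.8
```

Emit:
drive_tool([
  [0.015, 0, 0, 0, 0, 0, -1],
  [0.03, 0, 0, 0, 0, 0, -1],
  [0.035, 0, 0, 0, 0, 0, -1],
  [0.035, 0, 0, 0, 0, 0, -1],
  [0.035, 0, 0, 0, 0, 0, -1],
  [0.035, 0, 0, 0, 0, 0, -1],
  [0.03, 0, 0, 0, 0, 0, -1],
  [0.02, 0, 0, 0, 0, 0, -1],
  [0.01, 0, 0, 0, 0, 0, -1],
  [0, 0, 0, 0, 0, 0, -1],
])

```text
t: 19.5
tcp_pos: [0.5226, 0.1894, 0.2482]
tool_rot: [0.779, 0.627, -0.001, -0.0]
force: [-0.3, -0.5, -1.4]
finger_gap: 0.363
gripper_force: 49.8
```

Emit:
drive_tool([
  [0, 0, 0, 0, 0, 0, -1],
  [0, 0, 0, 0, 0, 0, -1],
  [0, 0, 0, 0, 0, 0, -1],
  [0, 0, 0, 0, 0, 0, -1],
  [0, 0, 0, 0, 0, 0, -1],
])

```text
t: 20.0
tcp_pos: [0.5232, 0.1882, 0.2495]
tool_rot: [0.78, 0.626, 0.0, 0.0]
force: [0.1, 0.6, -1.5]
finger_gap: 0.363
gripper_force: 49.8
```

Run:
```python
from h import *
s=manip.sense();print(s['tcp_pos'],s['force'],s['gripper_force'])
a=np.radians(-12.5);Rm=np.array([[np.cos(a),-np.sin(a)],[np.sin(a),np.cos(a)]])
for n in('scene','side'):
    d=snap(n);P=cloud(d);z=P[...,2];q=(P[...,:2]-[.4706,-.048])@Rm
    m=(z>.078)&(z<.092)&(abs(q[...,0])<.08)&(abs(q[...,1])<.095);Q=P[m]
    f=m&(abs(q[...,0])<.055)&(abs(q[...,1])<.07);A=np.c_[q[f],np.ones(f.sum())]
    print(n,len(Q),cv2.minAreaRect((Q[:,:2]*1000).astype(np.float32)),np.linalg.lstsq(A,z[f],rcond=None)[0])
    cv2.imwrite(f'pics/end_{n}.png',d['image'][...,::-1])
```

```text
[0.52316467 0.18816267 0.24948148] [ 0.13175685  0.57658991 -1.51694354] 49.83967065811157
scene 1703 ((471.256591796875, -51.186134338378906), (165.3121337890625, 130.1566619873047), 77.28231048583984) [0.00024348 0.00304694 0.08493886]
side 1484 ((472.96746826171875, -49.4453125), (166.47195434570312, 130.97100830078125), 77.02400970458984) [3.76847696e-05 5.65683360e-03 8.67744246e-02]
```

View pics/end_side.png

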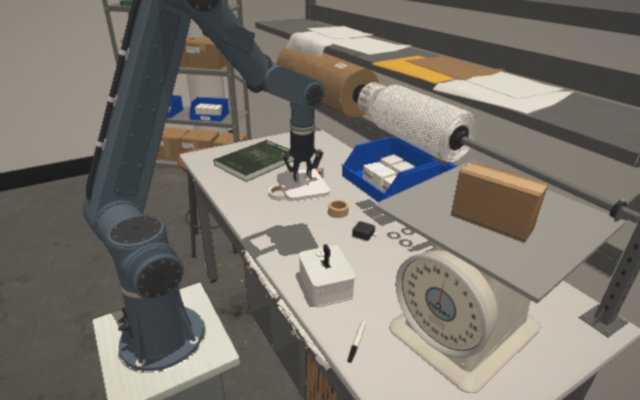

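The side view shows the sealing lid flat on the tin at (326,270) and the cover held level in the air at (304,187), with the bystanders undisturbed. The flange top measures about 84.5–86 mm, which is home. Handing in.

```bash
python3 -c "
from station import manip
print(manip.sign_off())"
```

```text
the job is handed in; nothing more can be done
None
```

The job is handed in at about 20 s of the 72 s, with no verdict returned: the case measured shut, the sealing lid measured flat and home on the tin, the dust cover is held level beside it, and nothing else on the bench looks moved.

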